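# Shut the basin stopcock on the bathroom shelf

### The job

The basin tap is about to be taken apart, so shut off its water: of the two stopcocks on the shelf, take the one with the long one-armed lever and turn the lever a quarter turn, clockwise seen from above, until it stops square across its pipe, then let go. Leave the stopcock with the short two-winged handle as it is, and do not knock over the shampoo bottle.

Things in the scene. Friction and masses are not known exactly. Their poses are not given: they have to be found in the camera images.
- lever (a joint): turn of the long lever, rad: 0 = fully open, along its pipe; 1.571 = shut, square across the pipe. Grows clockwise seen from above; hard stops at both ends; starts at 0 to 0.3; stiff (0.25 N m, about 4 N at the grip), stays where left. Fully open it points to the robot's left (+y, within 0.4 rad); it closes outwards, away from the robot.
- lever_grip (a point): centre of the lever's level steel grip bar, 60 x 14 mm, 18 mm high, 209 mm above the work surface (89 over the shelf). x: along the lever, outwards; z: up. The upright turning axis is 65 mm back along -x, the free end 30 mm along +x. The 15 mm level pipe under it has its top 36 mm below this point and goes down 60 mm either side of the axis. Nothing within 50 mm of the sweep is taller.
- wing (a joint): handle of the other stopcock, rad: same pipe and valve body, but a small steel butterfly handle, two opposite wings, 56 mm across in all. 0 = open, wings along the pipe; grows clockwise seen from above; starts at 0 to 0.1. To be left alone. At least 230 mm from the lever's stopcock, axis to axis, on either side.
- shampoo: closed green plastic shampoo bottle with a wide white cap, 58 mm across, 180 mm high, standing upright on the white turntable on the shelf beside a saucer and a toothbrush cup. Origin at the centre of its underside, z axis up its length.
Mind the look-alikes: they are no part of the job. Of the things that look like the shampoo, the larger one is meant.

How it is judged:
By the outcome, as a careful person would: the job done as asked, in the order asked, and still so for the second after the job is handed in, with the robot touching nothing.
It also fails if it takes over 35 s, if anything falls off the work surface, if the arm or the gripper's body presses on something with over 40 N, if the wrist force passes 120 N, or if a joint passes its speed limit or range.

### The arm

A 6-joint arm with a two-finger parallel gripper is mounted at the origin on the work surface. World frame = base frame: x ahead of the robot, y to its left, z up, the work surface at z = 0. Lengths are in m, angles in rad, forces in N, time in s.
With the tool pointing down it reaches from about 0.3 to 0.85 m from the base axis. Payload 4.2 kg.
Tool frame: the origin (TCP) lies on the centre line of the jaws, within the pads' length; the fingertips stand 8 mm ahead of it and the grasp point (between the pads) lies 11 mm behind it; z points along the fingers, y is the line along which they close (so a half turn about z gives the same grasp; the last joint's range is limited). The gripper opens to 91 mm and grips with 3 to 60 N. Pads are 32 mm wide; open, the fingers measure 118 mm over their backs; the gripper's body (76 mm by 178 mm) begins 60 mm behind the grasp point.
Start: joints at [1.201, 0.32, 1.565, -0, 1.257, -0.02], TCP at [0.197, 0.54, 0.222] pointing down, gripper open.
Joint ranges: [-3.11, 3.11], [-0.84, 2.01], [0.21, 2.61], [-1.34, 4.49], [0.05, 2.63], [-2.56, 2.56]. Speed limits (rad/s): [2.57, 2.57, 3.14, 3.14, 3.14, 3.14].

### API

Orientations are given as a unit quaternion [x, y, z, w].
In Python, from workcell import readout, imaging, close_job gives the robot as it stands.
- The arm moves only by the tool play_rows, never from a script. Its argument "motion" is a list of rows, each a list of 2 entries, a list of its own where there are three numbers: the shift along the tool's x, y, z in mm, then the turn about the tool's z in degrees. A call has 1 to 8 rows; each row is the pose to reach, as a shift and turn from the pose commanded when the call began, along the tool's axes at that moment; what a row does not reach only later rows make up. A row lasts 1/8 s, in which the tool goes at most 62.5 mm and 10.7 degrees, less where a joint would pass 70% of its speed; a pose out of reach is approached as far as the arm can. A call with a gripper value outside its range is refused whole. "claw" is the closure, from -1 (fully open) to 1 (shut), set as the call begins (left out, the last holds). The fingers move at their own pace and stop on an object; the grip force is fixed at half the most. Time passes only in rows, so rows that repeat a pose let the fingers close. It gives the time, the measured TCP pose, the force, the opening and the grip force at its end, in the units of the state.
- readout.get_state(): the state, without advancing time (a new reading comes with each control period).
- imaging.capture(name): name is "side" or "top" or "wrist"; returns a dict with "image" (420x560x3 uint8, red, green, blue), "z_map" (420x560 float32, m along the optical axis (not along the pixel's ray), 0 where there is no reading), "camera_matrix" (3x3 intrinsics, pixels), "rvec" (rotation vector, rad) and "tvec" (3), from world to camera coordinates, as OpenCV has them; the wrist camera has in their place "T_tool_cam" (4x4, takes a point from camera to tool coordinates, whose origin is the TCP and whose axes are the flange's). Camera axes: x right, y down, z forward; pixel columns grow to the right and rows downward; lengths in m; the calibration is good to about 2 mm. A picture is of the moment at which its call begins: read the wrist's pose just before it.
- close_job(): hands the job in; it is judged then, once.
The state is a dict: "clock": time; "q": joint angles; "dq": joint speeds; "joint_efforts": joint torques, N m; "eef_pos": TCP position; "tcp_rot": TCP orientation; "force": force on the tool from outside, world axes, zero at the start; "wrist_torque": the same for the moment, N m; "finger_gap": opening from 0.0 (shut) to 1.0 (fully open); "grip_force": force on a finger pad.
Only numpy, scipy, OpenCV 4.12 (cv2) and the standard library are available. Lean on these libraries where they do the work, as an engineer would, in place of code of your own. Each camera call takes 0.05 s, during which the arm holds its last target. There are 200 camera calls.

## Working session

There is one attempt and no reset: what is moved stays moved. The work goes in short steps, Python scripts to look and compute and a tool call to move; the robot and the scene stay as the last step left them, time stands still between calls to the robot, and variables do not carry over. Pictures are saved under pics/ and viewed, at most 10 in all, crops included, and the job is handed in when it is done.

Besides the shell and the picture viewer there is one more tool, called after "Call:" by a JSON object that holds its "method" and its "body". play_rows: Moves the arm, as the interface text tells. Its arguments: {"type":"object","properties":{"motion":{"type":"array","items":{"type":"array"}},"claw":{"type":"number"}},"required":["motion"]}

```bash
mkdir -p pics
cat > h.py <<'E'
import numpy as np, cv2
from workcell import readout, imaging
from scipy.spatial.transform import Rotation as R
def cap(n):
    s=readout.get_state(); c=imaging.capture(n)
    if 'rvec' in c:
        r=cv2.Rodrigues(np.array(c['rvec'],float))[0]; t=np.array(c['tvec'],float).ravel()
        c['Rwc']=r.T; c['o']=-r.T@t
    else:
        T=np.eye(4);T[:3,:3]=R.from_quat(s['tcp_rot']).as_matrix();T[:3,3]=s['eef_pos'];T=T@np.array(c['T_tool_cam'])
        c['Rwc']=T[:3,:3];c['o']=T[:3,3]
    return c
def cloud(c):
    z=c['z_map'];v,u=np.indices(z.shape);K=c['camera_matrix']
    p=np.stack([(u-K[0][2])/K[0][0]*z,(v-K[1][2])/K[1][1]*z,z],-1)
    P=p@c['Rwc'].T+c['o'];P[z==0]=np.nan;return P
def save(n,im): cv2.imwrite('pics/'+n,cv2.cvtColor(im,cv2.COLOR_RGB2BGR))
E
python3 - <<'E'
from h import *
for n in('top','side'):
    c=cap(n);save(n+'1.png',c['image']);P=cloud(c);np.save(n+'.npy',P)
    print(n,c['o'],c['Rwc'][:,2])
    # level-band at grip top height
    m=(np.abs(P[...,2]-.218)<.012);k,l,st,ce=cv2.connectedComponentsWithStats(m.astype(np.uint8))
    for i in range(1,k):
        if st[i,4]>15: print(i,st[i],np.nanmean(P[l==i],0).round(3),np.nanmin(P[l==i],0).round(3),np.nanmax(P[l==i],0).round(3))
print(readout.get_state())
E
```

```text
top [0.2346527  0.00824143 1.23660083] [ 0.18522912  0.01627636 -0.98256056]
1 [147 127  31  31 306] [0.57  0.244 0.22 ] [0.537 0.212 0.206] [0.595 0.271 0.23 ]
3 [376 138  31  15 245] [ 0.553 -0.225  0.217] [ 0.54  -0.255  0.206] [ 0.568 -0.196  0.225]
6 [261 145   9   6  22] [0.554 0.033 0.209] [0.548 0.024 0.206] [0.56  0.04  0.214]
7 [ 32 147   7  22  47] [0.539 0.508 0.207] [0.518 0.501 0.206] [0.563 0.513 0.21 ]
10 [278 151   8   4  21] [ 0.543 -0.004  0.209] [ 0.539 -0.009  0.206] [0.547 0.005 0.213]
20 [ 31 175   5  11  20] [0.493 0.509 0.208] [0.482 0.505 0.206] [0.503 0.513 0.21 ]
23 [140 185  23  25  97] [0.442 0.253 0.218] [0.428 0.241 0.206] [0.474 0.283 0.23 ]
26 [ 24 328   9  19  42] [0.18  0.487 0.224] [0.163 0.48  0.214] [0.197 0.494 0.23 ]
27 [255 397  62  23 991] [ 0.042 -0.001  0.213] [ 0.026 -0.059  0.206] [0.065 0.055 0.22 ]
side [-0.13560684 -0.6168998   0.68507694] [ 0.55625657  0.63505831 -0.53598468]
1 [ 56   0 137  18 666] [0.934 1.814 0.217] [0.635 1.793 0.206] [1.355 1.838 0.23 ]
6 [ 321    0  239   50 1309] [1.949 0.642 0.218] [1.928 0.131 0.206] [1.966 
[... 717 characters left out ...]
63 0.215]
{'clock': 0.1, 'q': array([ 1.20099641e+00,  3.20205958e-01,  1.56553686e+00, -2.17095295e-05,
        1.25738258e+00, -1.99787065e-02]), 'dq': array([ 0.00251449, -0.0017545 , -0.00238154, -0.0006678 , -0.00273423,
        0.0010342 ]), 'joint_efforts': array([ 5.79948355e-04, -4.13327157e+01, -2.32509971e+01,  7.31180725e-02,
        4.20221128e-02, -3.26605277e-05]), 'eef_pos': array([0.19690902, 0.53977739, 0.22122481]), 'tcp_rot': array([ 1.74016753e-01,  9.84742394e-01, -7.53864579e-04, -1.38286322e-04]), 'force': array([-0.09088136,  0.77590192, -0.28756009]), 'wrist_torque': array([ 0.00412098, -0.02630641, -0.01833997]), 'grip_force': 0.0, 'finger_gap': 1.0009446034576814}
```

```bash
python3 -c "
import cv2
a=cv2.imread('pics/top1.png')[90:290,100:460];cv2.imwrite('pics/tc.png',cv2.resize(a,None,fx=2.2,fy=2.2,interpolation=cv2.INTER_CUBIC))"
```

```text
(no output)
```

View pics/tc.png

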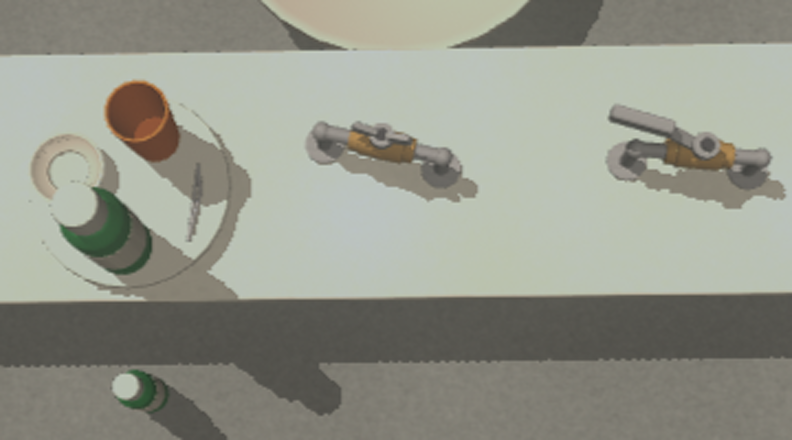

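View pics/side1.png

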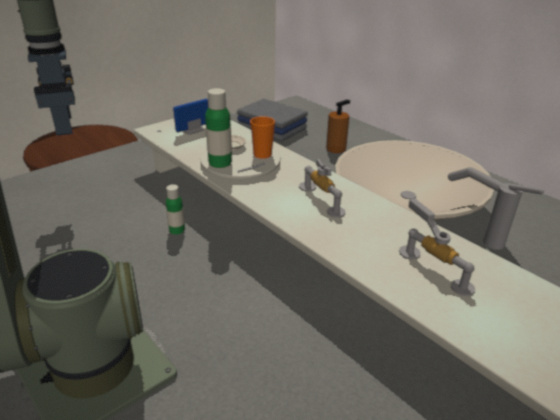

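The large green bottle is at top px ~(135–165, 180–210). The small one at (160,266) is a look-alike. There are two stopcocks:
- **Top px (273,157):** short two-winged butterfly handle, to be left alone.
- **Top px (413,158):** one long arm on a hub at about (421,156), with a flat bar out to about (380,142). This matches the lever, and the enlarged crop confirms it.

Next I'll measure the lever.

Run:
```python
from h import *
for n,(u0,u1,v0,v1) in dict(top=(370,455,120,190),side=(380,490,180,300)).items():
    P=np.load(n+'.npy');Q=P[v0:v1,u0:u1].reshape(-1,3)
    b=Q[(Q[:,2]>.207)&(Q[:,2]<.23)&(Q[:,1]>-.27)&(Q[:,1]<-.18)]
    (cx,cy),wh,a=cv2.minAreaRect((b[:,:2]*1000).astype(np.float32))
    d=np.linalg.svd(b[:,:2]-b[:,:2].mean(0),full_matrices=False)[2][0];d*=np.sign(d[1])
    print(n,'bar',cx,cy,wh,a,'ang(world)',np.degrees(np.arctan2(d[1],d[0])),'z',np.median(b[:,2]))
    print(' axis est',np.array([cx,cy])-65*d)
    h=Q[(Q[:,2]>.183)&(Q[:,2]<.207)&(Q[:,1]<-.26)]
    print(' hub',len(h),h.mean(0),h.min(0),h.max(0))
    p=Q[(Q[:,2]>.155)&(Q[:,2]<.178)&(Q[:,1]>-.38)&(Q[:,1]<-.18)]
    e=np.linalg.svd(p[:,:2]-p[:,:2].mean(0),full_matrices=False)[2][0];e*=np.sign(e[1])
    print(' pipe',len(p),p.mean(0),np.degrees(np.arctan2(e[1],e[0])))
    A=P.reshape(-1,3);t=A[(A[:,2]>.24)&(A[:,2]<.6)&(A[:,0]>.4)&(A[:,0]<.9)&(np.abs(A[:,1])<.5)&(A[:,1]<.2)]
    if len(t):print(' tall',len(t),t.min(0),t.max(0))
    s=A[(A[:,2]>.24)&(A[:,2]<.5)&(A[:,0]>.38)&(A[:,0]<.52)&(A[:,1]>.2)&(A[:,1]<.32)];print(' shampoo',s.min(0),s.max(0))
```

```text
top bar 553.906982421875 -227.57896423339844 (63.990570068359375, 15.624054908752441) 73.49860382080078 ang(world) 72.45611121758138 z 0.2182990101149439
 axis est [ 534.31362539 -289.55557563]
 hub 188 [ 0.53581431 -0.28215674  0.197456  ] [ 0.52270312 -0.30647597  0.18310068] [ 0.54960058 -0.26140796  0.20692907]
 pipe 446 [ 0.53141736 -0.2861367   0.17231366] 84.81917529221914
 shampoo [0.42835123 0.24120296 0.24000026] [0.48540765 0.2957984  0.32276493]
side bar 552.859375 -225.0084686279297 (60.33159255981445, 16.205474853515625) 72.24576568603516 ang(world) 73.93965815357274 z 0.2166561302386404
 axis est [ 534.87715302 -287.47157528]
 hub 236 [ 0.53216749 -0.28251773  0.19576281] [ 0.5187607  -0.29889664  0.18300625] [ 0.54835878 -0.26005309  0.2023423 ]
 pipe 795 [ 0.52625489 -0.29388575  0.16938059] 85.79380164553137
 shampoo [0.42500683 0.23975575 0.24022254] [0.4777271  0.29178757 0.32080135]
```

Lever grip is at about (0.553, -0.226), pointing 73° in world, with the axis at about (0.535, -0.288). The heights match (bar top 0.218, pipe top 0.172), and it's within reach. Now I'll lift over the bottle and cross.

Call:
{"method": "play_rows", "body": {"motion": [[[0, 0, -60], 0], [[0, 0, -120], 0], [[0, 0, -180], 0], [[-40, -40, -200], 10], [[-80, -80, -200], 20], [[-120, -120, -200], 30], [[-160, -160, -200], 40], [[-200, -200, -200], 50]], "claw": -0.2}}

```text
clock: 1.1
eef_pos: [0.3167, 0.2819, 0.4216]
tcp_rot: [0.576, 0.817, -0.0, 0.0]
force: [0.7, -0.2, 0.7]
finger_gap: 0.598
grip_force: 0.0
```

```bash
cat >> h.py <<'E'
def go(x,y,z,yaw):
    s=readout.get_state();M=R.from_quat(s['tcp_rot']).as_matrix()
    cy=np.degrees(np.arctan2(M[1,0],M[0,0]))
    print('tcp',s['eef_pos'].round(4),'yaw',cy.round(1),'tilt',M[2,2].round(4),'q',s['q'].round(2),'F',s['force'].round(1),'t',s['clock'])
    print('shift mm',(M.T@(np.array([x,y,z])-s['eef_pos'])*1000).round(1),'turn',((cy-yaw+180)%360-180).round(1))
E
python3 -c "
from h import *
go(.5535,-.2263,.33,73)"
```

```text
tcp [0.3167 0.2819 0.4216] yaw 109.7 tilt -1.0 q [ 0.7   0.01  1.46 -0.    1.67  0.36] F [ 0.7 -0.2  0.7] t 1.1
shift mm [-558.3   52.1   91.8] turn 36.7
```

Call:
{"method": "play_rows", "body": {"motion": [[[-60, 6, 0], 5], [[-120, 12, 0], 10], [[-180, 18, 0], 15], [[-240, 24, 0], 20], [[-300, 30, 20], 25], [[-360, 35, 40], 30], [[-420, 40, 60], 35], [[-475, 45, 75], 36.7]]}}

```text
clock: 2.1
eef_pos: [0.521, -0.1492, 0.3457]
tcp_rot: [0.803, 0.596, -0.0, -0.001]
force: [1.8, 1.6, -0.8]
finger_gap: 0.598
grip_force: 0.0
```

Run:
```python
from h import *
go(.5535,-.2263,.33,73)
c=cap('wrist');save('w1.png',c['image']);P=cloud(c);Q=P.reshape(-1,3)
b=Q[(Q[:,2]>.210)&(Q[:,2]<.225)&(Q[:,0]>.5)&(Q[:,0]<.62)&(Q[:,1]>-.28)&(Q[:,1]<-.17)]
print(len(b))
if len(b)>30:
    print(cv2.minAreaRect((b[:,:2]*1000).astype(np.float32)),np.median(b[:,2]))
    d=np.linalg.svd(b[:,:2]-b[:,:2].mean(0),full_matrices=False)[2][0];d*=np.sign(d[1]);print(np.degrees(np.arctan2(d[1],d[0])))
```

```text
tcp [ 0.521  -0.1492  0.3457] yaw 73.2 tilt -1.0 q [-0.3   0.22  1.4   0.    1.52 -0.01] F [ 1.8  1.6 -0.8] t 2.1
shift mm [-64.4  53.4  15.6] turn 0.2
23
```

View pics/w1.png

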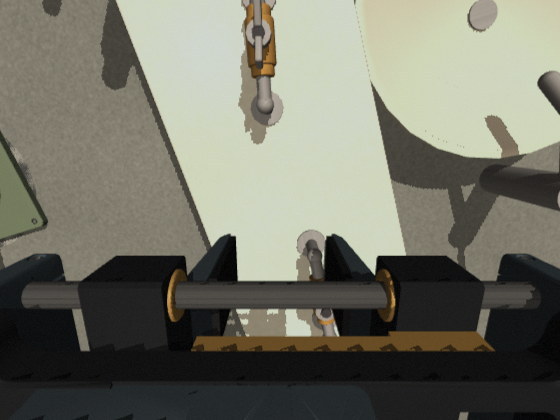

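The wrist view shows the butterfly stopcock at px (258,40). The lever's pipe is partly hidden behind the fingers, around (315,290). I'll move above the grip and check once from there.

Call:
{"method": "play_rows", "body": {"motion": [[[-30, 26, 10], 0], [[-64, 53, 40], 0], [[-64, 53, 70], 0], [[-64, 53, 70], 0]]}}

```text
clock: 2.65
eef_pos: [0.5518, -0.2235, 0.274]
tcp_rot: [0.803, 0.596, -0.002, -0.003]
force: [0.8, 0.1, -0.1]
finger_gap: 0.6
grip_force: 0.0
```

Run:
```python
from h import *
go(.5535,-.2263,.198,73)
c=cap('wrist');save('w2.png',c['image']);P=cloud(c);Q=P.reshape(-1,3)
b=Q[(Q[:,2]>.208)&(Q[:,2]<.225)&(Q[:,0]>.52)&(Q[:,0]<.6)&(Q[:,1]>-.28)&(Q[:,1]<-.17)]
print(len(b))
if len(b)>30:
    print(cv2.minAreaRect((b[:,:2]*1000).astype(np.float32)),np.median(b[:,2]))
    d=np.linalg.svd(b[:,:2]-b[:,:2].mean(0),full_matrices=False)[2][0];d*=np.sign(d[1]);print(np.degrees(np.arctan2(d[1],d[0])))
```

```text
tcp [ 0.5518 -0.2235  0.274 ] yaw 73.2 tilt -1.0 q [-0.4   0.33  1.42  0.    1.4  -0.11] F [ 0.8  0.1 -0.1] t 2.65
shift mm [-2.3  3.  76. ] turn 0.2
1305
((556.1543579101562, -224.47885131835938), (59.14279556274414, 13.856619834899902), 72.8437271118164) 0.21857685208980562
72.59087955266936
```

View pics/w2.png

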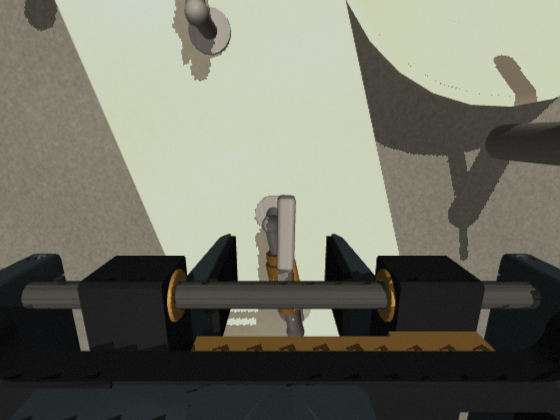

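The wrist view shows the lever bar centred between the fingers at px (286,235). It measures 59x14 mm at a height of 0.2186, which is right. I'll descend with 4 mm of y correction and then close.

Call:
{"method": "play_rows", "body": {"motion": [[[0, 4, 30], 0.4], [[0, 4, 60], 0.4], [[0, 4, 76], 0.4], [[0, 4, 76], 0.4]]}}

```text
clock: 3.2
eef_pos: [0.557, -0.2247, 0.2012]
tcp_rot: [0.804, 0.594, -0.0, -0.0]
force: [-0.2, 0.0, 0.1]
finger_gap: 0.598
grip_force: 0.0
```

Call:
{"method": "play_rows", "body": {"motion": [[[0, 0, 0], 0], [[0, 0, 0], 0], [[0, 0, 0], 0], [[0, 0, 0], 0], [[0, 0, 0], 0], [[0, 0, 0], 0]], "claw": 1}}

```text
clock: 3.95
eef_pos: [0.5556, -0.2245, 0.2011]
tcp_rot: [0.805, 0.593, -0.001, -0.001]
force: [-5.8, 0.9, 4.1]
finger_gap: 0.152
grip_force: 29.9
```

Run:
```python
from h import *
go(.5555,-.225,.198,72.8)
for r in (65,):
  for a in range(10,101,10):
    t=np.radians(a); print(a,round(r*(np.cos(t)-1),1),round(r*np.sin(t),1))
```

```text
tcp [ 0.5556 -0.2245  0.2011] yaw 72.8 tilt -1.0 q [-0.4   0.37  1.54  0.    1.23 -0.1 ] F [-5.8  0.9  4.1] t 3.95
shift mm [-0.5  0.1  3.1] turn -0.0
10 -1.0 11.3
20 -3.9 22.2
30 -8.7 32.5
40 -15.2 41.8
50 -23.2 49.8
60 -32.5 56.3
70 -42.8 61.1
80 -53.7 64.0
90 -65.0 65.0
100 -76.3 64.0
```

Gripped (13.8 mm gap, matching the 14 mm bar). Now I'll swing it about the axis.

Call:
{"method": "play_rows", "body": {"motion": [[[-0.2, 5.7, 0], 5], [[-1, 11.3, 0], 10], [[-2.2, 16.8, 0], 15], [[-3.9, 22.2, 0], 20], [[-6.1, 27.5, 0], 25], [[-8.7, 32.5, 0], 30], [[-11.8, 37.3, 0], 35], [[-15.2, 41.8, 0], 40]]}}

```text
clock: 4.95
eef_pos: [0.5907, -0.2517, 0.2011]
tcp_rot: [0.96, 0.282, -0.002, -0.001]
force: [-7.2, 1.2, 4.0]
finger_gap: 0.152
grip_force: 30.0
```

```bash
python3 -c "
from h import *
go(.6,-.3,.2,0)"
```

```text
tcp [ 0.5907 -0.2517  0.2011] yaw 32.7 tilt -1.0 q [-0.42  0.44  1.43 -0.    1.28  0.58] F [-7.2  1.2  4. ] t 4.95
shift mm [-18.3  45.7   1. ] turn 32.7
```

Call:
{"method": "play_rows", "body": {"motion": [[[-0.2, 5.7, 0], 5], [[-1, 11.3, 0], 10], [[-2.2, 16.8, 0], 15], [[-3.9, 22.2, 0], 20], [[-6.1, 27.5, 0], 25], [[-8.7, 32.5, 0], 30], [[-10, 34.5, 0], 32], [[-11.1, 36.3, 0], 34]]}}

```text
clock: 5.95
eef_pos: [0.6011, -0.2884, 0.201]
tcp_rot: [1.0, -0.01, -0.002, -0.0]
force: [-5.9, 0.1, 3.4]
finger_gap: 0.15
grip_force: 30.0
```

```bash
python3 -c "
from h import *
go(.6,-.3,.2,0);print(readout.get_state()['wrist_torque'])"
```

```text
tcp [ 0.6011 -0.2884  0.201 ] yaw -1.2 tilt -1.0 q [-0.46  0.48  1.36 -0.    1.3   1.13] F [-5.9  0.1  3.4] t 5.95
shift mm [-0.8 11.6  1. ] turn -1.2
[0.1134116  1.00669227 0.26157472]
```

Call:
{"method": "play_rows", "body": {"motion": [[[0, 1.1, 0], 1], [[0, 2.3, 0], 2], [[-0.1, 3.4, 0], 3], [[-0.2, 4.5, 0], 4], [[-0.2, 4.5, 0], 4]]}}

```text
clock: 6.58
eef_pos: [0.6008, -0.2931, 0.2011]
tcp_rot: [0.999, -0.045, -0.002, -0.0]
force: [-6.4, -0.1, 3.4]
finger_gap: 0.149
grip_force: 30.0
```

```bash
python3 -c "
from h import *
go(.6,-.3,.2,0);print(readout.get_state()['wrist_torque'])"
```

```text
tcp [ 0.6008 -0.2931  0.2011] yaw -5.1 tilt -1.0 q [-0.47  0.48  1.36 -0.    1.3   1.19] F [-6.4 -0.1  3.4] t 6.575
shift mm [-0.2  7.   1.1] turn -5.1
[0.14247414 0.96506453 0.11120754]
```

Call:
{"method": "play_rows", "body": {"motion": [[[0, 1.1, 0], 1], [[0, 2.3, 0], 2], [[-0.1, 3.4, 0], 3], [[-0.2, 4.5, 0], 4], [[-0.2, 4.5, 0], 4]]}}

```text
clock: 7.2
eef_pos: [0.6008, -0.2935, 0.2011]
tcp_rot: [0.997, -0.078, -0.002, -0.003]
force: [-3.6, 9.6, 5.0]
finger_gap: 0.164
grip_force: 31.4
```

Run:
```python
from h import *
go(.6,-.3,.2,0);print(readout.get_state()['wrist_torque'])
c=cap('top');a=c['image'][110:200,340:480];save('t2.png',cv2.resize(a,None,fx=5,fy=5,interpolation=cv2.INTER_CUBIC))
```

```text
tcp [ 0.6008 -0.2935  0.2011] yaw -8.9 tilt -1.0 q [-0.47  0.48  1.36  0.    1.31  1.25] F [-3.6  9.6  5. ] t 7.2
shift mm [0.2 6.5 1. ] turn -8.9
[1.59898766 0.87681262 1.20598299]
```

At the stop: the TCP stopped moving, and the force and moment rose. Open and lift straight up.

Call:
{"method": "play_rows", "body": {"motion": [[[0, 0, 0], 0], [[0, 0, 0], 0], [[0, 0, 0], 0], [[0, 0, 0], 0], [[0, 0, 0], 0]], "claw": -0.2}}

```text
clock: 7.88
eef_pos: [0.602, -0.2976, 0.2009]
tcp_rot: [0.997, -0.08, 0.0, 0.0]
force: [-0.3, 0.2, -0.8]
finger_gap: 0.602
grip_force: 0.0
```

Call:
{"method": "play_rows", "body": {"motion": [[[0, 0, -30], 0], [[0, 0, -80], 0], [[0, 0, -130], 0], [[-60, 0, -160], 0], [[-120, 0, -180], 0], [[-180, 0, -200], 0], [[-240, 0, -200], 0], [[-240, 0, -200], 0]]}}

```text
clock: 8.88
eef_pos: [0.3618, -0.2584, 0.4027]
tcp_rot: [0.997, -0.081, 0.001, 0.001]
force: [1.1, -0.2, 0.9]
finger_gap: 0.596
grip_force: 0.0
```

Run:
```python
from h import *
go(.6,-.3,.2,0)
for n in('top','side'):
    c=cap(n);save(n+'3.png',c['image']);P=cloud(c);Q=P.reshape(-1,3)
    b=Q[(Q[:,2]>.209)&(Q[:,2]<.225)&(Q[:,0]>.555)&(Q[:,0]<.66)&(Q[:,1]>-.33)&(Q[:,1]<-.22)]
    print(n,len(b))
    if len(b)>30:
        print(cv2.minAreaRect((b[:,:2]*1000).astype(np.float32)))
        d=np.linalg.svd(b[:,:2]-b[:,:2].mean(0),full_matrices=False)[2][0];d*=np.sign(d[0]);print(np.degrees(np.arctan2(d[1],d[0])))
    if n=='side': save('s3.png',cv2.resize(c['image'][70:310,140:510],None,fx=2.1,fy=2.1))
```

```text
tcp [ 0.3618 -0.2584  0.4027] yaw -9.3 tilt -1.0 q [-0.65  0.04  1.47 -0.    1.63  1.09] F [ 1.1 -0.2  0.9] t 8.875
shift mm [241.3   2.4 203.2] turn -9.3
top 223
((595.9397583007812, -293.199951171875), (14.674598693847656, 65.4305648803711), 85.42559814453125)
-4.7231910254291325
side 240
((597.388427734375, -292.1693420410156), (15.080835342407227, 61.783164978027344), 85.54689025878906)
-6.6754264391873415
```

View pics/s3.png

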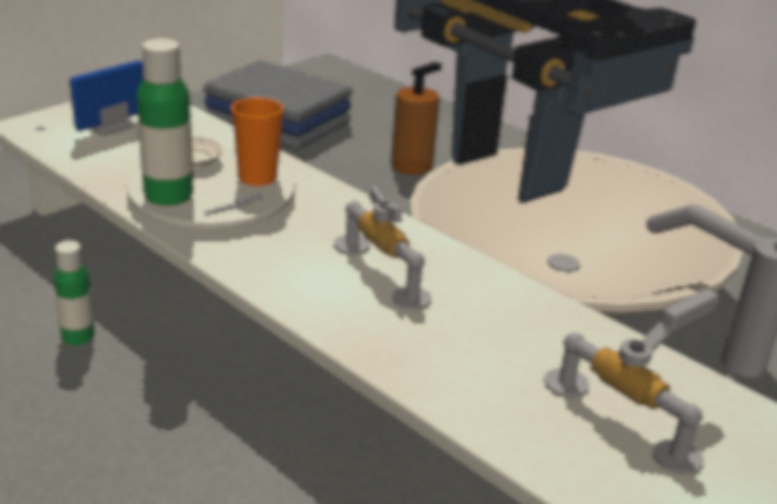

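View pics/top3.png

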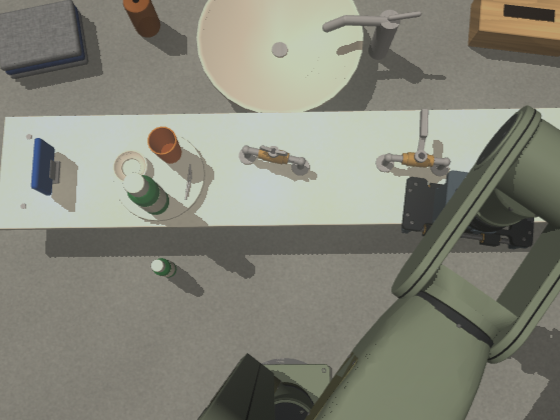

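The pictures show the lever at top px (423,130), square across its pipe at -4.7° to -6.7° (pipe at about 85°). The butterfly handle at (273,155) is unmoved, the bottle is upright and the arm is clear.

```bash
python3 -c "
from workcell import close_job
print(close_job())"
```

```text
the job is handed in; nothing more can be done
None
```

I turned the long lever clockwise to its stop, square across its pipe, then let go and moved the arm clear. The two-winged stopcock and the shampoo bottle are untouched, and I handed the job in at about 9 s.

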